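Balance a brass blank on the domed stake and draw the magnifier out over it

ROBOT

A 6-joint arm with a two-finger parallel gripper is mounted at the origin on the work surface. World frame = base frame: x ahead of the robot, y to its left, z up, the work surface at z = 0. Lengths are in m, angles in rad, forces in N, time in s.
With the tool pointing down it reaches from about 0.35 to 0.975 m from the base axis. Payload 4.9 kg.
Tool frame: the origin (TCP) lies on the front face of the gripper's body, between the roots of the fingers; the fingertips stand 73 mm ahead of it and the grasp point (between the pads) lies 54 mm ahead of it; z points along the fingers, y is the line along which they close (so a half turn about z gives the same grasp; the last joint's range is limited). The gripper opens to 85 mm and grips with 20 to 120 N. Pads are 22 mm wide; open, the fingers measure 114 mm over their backs; the gripper's body (76 mm by 85 mm) begins 54 mm behind the grasp point. The pads swing forward as they close: fully open they stand 13 mm farther back than shut.
Start: joints at [-1.226, 0.053, 1.613, -0, 1.476, -0.119], TCP at [0.28, -0.559, 0.304] pointing down, gripper open.
Joint ranges: [-3.01, 3.01], [-1.01, 2.22], [0.06, 2.58], [-1.02, 4.17], [0.09, 2.62], [-3.14, 3.14]. Speed limits (rad/s): [2.57, 2.57, 3.14, 3.14, 3.14, 3.14].

INTERFACE

Orientations are given as a rotation vector (axis times angle).
In Python, from station import status, imaging, order gives the robot as it stands.
- The arm moves only by the tool arm_command, never from a script. Its argument "increments" is a list of rows, each an object with "slide": the shift along the tool's x, y, z in m, a list of three; "spin": the turn about the tool's z in degrees; "gripper": the opening, from -1 (shut) to 1 (fully open). In form: [{"slide": [x, y, z], "spin": spin, "gripper": gripper}, ...]. A call has 1 to 8 rows; each row is the pose to reach, as a shift and turn from the pose commanded when the call began, along the tool's axes at that moment; what a row does not reach only later rows make up. A row lasts 1/12 s, in which the tool goes at most 41.7 mm and 7.16 degrees, less where a joint would pass 70% of its speed; a pose out of reach is approached as far as the arm can. A call with a gripper value outside its range is refused whole. The fingers move at their own pace and stop on an object; "newtons" is the grip in N (left out, the last holds). Time passes only in rows, so rows that repeat a pose let the fingers close. It gives the time, the measured TCP pose, the force, the opening and the grip force at its end, in the units of the state.
- status.get_obs(): the state, without advancing time (a new reading comes with each control period).
- imaging.get_image(name): name is "side" or "top" or "wrist"; returns a dict with "frame" (420x560x3 uint8, red, green, blue), "vfov" (degrees; the focal length in pixels is half the picture's height over the tangent of half this angle, whatever the lens; pixels are square), "cx", "cy" (the principal point, pixels), "view" (4x4, takes a point from world to camera coordinates); the wrist camera has in their place "mount" (4x4, takes a point from camera to tool coordinates, whose origin is the TCP and whose axes are the flange's). Camera axes: x right, y up, looking along -z (the intrinsics and any distortion apply to the point x, -y, -z); pixel columns grow to the right and rows downward; lengths in m; the calibration is good to about 2 mm. A picture is of the moment at which its call begins: read the wrist's pose just before it. There is no depth.
- order.finish_job(): hands the job in; it is judged then, once.
The state is a dict: "t": time; "q": joint angles; "dq": joint speeds; "effort": joint torques, N m; "tool_pos": TCP position; "tool_rot": TCP orientation; "contact_force": force on the tool from outside, world axes, zero at the start; "wrist_torque": the same for the moment, N m; "opening": finger opening in m; "grip_force": force on a finger pad.
Only numpy, scipy, OpenCV 4.12 (cv2) and the standard library are available. Lean on these libraries where they do the work, as an engineer would, in place of code of your own. Each camera call takes 0.05 s, during which the arm holds its last target. There are 200 camera calls.

TASK

Take the oblong brass blank from the white soldering board and balance it level on the crown of the domed stake, then let go of it. Next squeeze the release button on the magnifier's upright handle, pull the telescoping magnifier out past its first stop to its second stop, fully extended, so that the lens stands over the blank, and finish while still holding it there: it springs back if let go. The blank must stay balanced, and the other loose things on the bench must be left where they are.

Things in the scene. Friction and masses are not known exactly. Their poses are not given: they have to be found in the camera images.
- blank: The piece to balance: plain oblong brass bar with sharp edges, 70 mm long (its x), 24 mm wide (its y), 10 mm thick (z), 0.11 to 0.18 kg, flat on the board. Origin: centre of its underside. The only other things on the board are the disc and the bangle.
- board: White soldering board fixed to the bench, 160 x 220 x 12 mm: its top is 12 mm above the bench. Origin: centre of its underside.
- stake_top (a point): Crown (highest point) of the domed stake, a polished steel half ball, 82 mm above the bench. Dome radius 50 mm, friction about 0.6: a flat piece laid with its middle within a few mm of the crown and let go gently stays there; further off centre it tilts.
- stake: The domed stake, fixed: a steel half ball of radius 50 mm on a round wooden foot 120 mm across and 30 mm high. It stands where the lens comes when fully extended (within 12 mm in plan). While the magnifier is retracted the space above it is free; the handle is then about 130 mm away. Origin: centre of the foot's underside.
- magnifier: Extending magnifier: fixed column on a 120 mm round foot (origin: centre of its underside), level housing 36 mm thick, 140 mm long, its axis 160 mm above the bench, two telescope tubes, lens and handle. It extends along its own -x, roughly towards -y of the world. Retracted, it is locked until the button is pressed.
- grip (a point): Centre of the upright handle at button height, 190 mm above the bench, 70 mm ahead of the lens centre. The handle is a black post 24 mm (x) by 22 mm (y), from 154 to 214 mm above the bench; the lens frame next to it is 166 mm high. Pinch it from above across its y. Site axes as the magnifier's: pull along -x. Width over the button 30 mm, pressed 24 mm.
- lens (a point): Centre of the lens: clear disc in a black ring, 96 mm outside diameter, 12 mm thick, 160 mm above the bench. It travels with the handle.
- grip_button (a joint): Release button: steel disc 18 mm across on the handle's -y face (away from the robot) at the grip point's height. 0 = out, 0.006 m = fully in. 3.5 mm (about 5 N) unlatches the telescope, 6 N bottoms it; so pinch with one finger on the button, the other on the +y face, 10 N or more, and keep squeezing while pulling.
- section1 (a joint): Larger telescope tube: 0 = retracted, 0.100 m = first stop. A light spring (1.5 to 2.5 N) always draws it back, so it comes out first.
- section2 (a joint): Smaller tube, carrying lens and handle: 0 = retracted into section1, 0.100 m = its own stop. Its spring is stronger (4 to 6 N), so it comes out after section1. Both at 0.100 m = the second stop: the handle has gone 200 mm straight out and stops hard. Nothing latches there: let go, and it springs back almost all the way.
- disc: Bystander, leave alone: loose round brass disc, 34 mm across, 8 mm thick, on the board. Origin: centre of underside.
- bangle: Bystander, leave alone: loose steel ring, 60 mm across, 12 mm high, on the board. Origin: centre of underside.
- tumbler_a: Bystander, leave alone: loose glass tumbler, 72 mm across, 110 mm high, beyond the stake. Origin: centre of underside.
- tumbler_b: Bystander, leave alone: loose glass tumbler, 72 mm across, 110 mm high, beyond the stake. Origin: centre of underside.
- flask: Bystander, leave alone: loose small amber bottle, 40 mm across, 90 mm high, on the robot's side of the magnifier. Origin: centre of underside.
- mallet: Bystander, leave alone: loose hammer, 240 mm long, lying on the bench to the right of the board. Origin under its handle.
Things that resemble listed ones, but are neither listed nor needed, are in the scene too. Leave any red look-alike of the blank alone.

How it is judged:
On the way, in this order (a step that is already met when the one before it is completed fails the run):
1. the blank lies balanced on the crown of the domed stake, let go, with the magnifier still retracted (horizontal distance between blank and stake_top below 0.012 m and z of blank in the frame of stake_top between -0.005 and 0.006 m and angle between blank's own z axis and vertical below 0.28 rad and contact force between the fingers and blank below 0.05 N and linear speed of blank below 0.05 m/s and value of joint each of section1, section2 below 0.02 m), for 0.4 s.
2. the release button is squeezed in with the fingers on the handle (value of joint grip_button above 0.0035 m and contact force between the fingers and magnifier above 2 N), for 0.05 s.
At the end, for the whole second after the job is handed in: Both telescope sections are within 5 mm of their stops (second stop) and the fingers hold the handle with more than 2 N; the blank lies at rest on the stake, its middle within 12 mm of the crown, tilted less than 0.28 rad, untouched by the robot, within 35 mm (in plan) of the lens centre (value of joint each of section1, section2 above 0.095 m and contact force between the fingers and magnifier above 2 N and horizontal distance between lens and blank below 0.035 m and horizontal distance between blank and stake_top below 0.012 m and z of blank in the frame of stake_top between -0.005 and 0.006 m and angle between blank's own z axis and vertical below 0.28 rad and contact force between the arm and blank below 0.05 N and linear speed of blank below 0.05 m/s); the arm keeps its last pose, push and grip.
It fails at once if a loose bystander is moved by more than 30 mm (distance of any of disc, bangle, tumbler_a, tumbler_b, flask, mallet from where it was at the start of the episode above 0.03 m).
It also fails if it takes over 58 s, if anything falls off the work surface, if the arm or the gripper's body presses on something with over 40 N, if the wrist force passes 120 N, or if a joint passes its speed limit or range.

## Working session

There is one attempt and no reset: what is moved stays moved. The work goes in short steps, Python scripts to look and compute and a tool call to move; the robot and the scene stay as the last step left them, time stands still between calls to the robot, and variables do not carry over. Pictures are saved under pics/ and viewed, at most 10 in all, crops included, and the job is handed in when it is done.

Besides the shell and the picture viewer there is one more tool, called by a JSON object that holds its "api" and its "payload", one argument or row to a line. arm_command: Moves the arm, as the interface text tells. Its arguments: {"type":"object","properties":{"increments":{"type":"array","items":{"type":"object","properties":{"slide":{"type":"array","items":{"type":"number"}},"spin":{"type":"number"},"gripper":{"type":"number"}}}},"newtons":{"type":"number"}},"required":["increments"]}

```bash
mkdir -p pics; ls
python3 - <<'E'
from station import status, imaging
import cv2, numpy as np, pickle
o=status.get_obs(); print(o)
d={}
for n in ("side","top"):
    im=imaging.get_image(n); d[n]=im
    cv2.imwrite(f"pics/{n}0.png",im["frame"][:,:,::-1])
    print(n,{k:v for k,v in im.items() if k!="frame"})
pickle.dump(d,open("d0.pkl","wb"))
w=imaging.get_image("wrist"); print({k:v for k,v in w.items() if k!="frame"})
E
```

```text
pics
{'t': 0.0, 'q': array([-1.22601180e+00,  5.33333535e-02,  1.61427838e+00, -3.94634996e-06,
        1.47600534e+00, -1.18965995e-01]), 'dq': array([-0.00035541,  0.00067953,  0.00243954, -0.00043868,  0.00171675,
        0.00041554]), 'effort': array([-3.66947988e-04, -3.93673968e+01, -3.70179319e+01, -1.62128558e-04,
        6.90528075e-03, -7.53243739e-06]), 'tool_pos': array([ 0.27942408, -0.55853172,  0.30268677]), 'tool_rot': array([-3.05555731e+00, -7.21485827e-01,  3.64181694e-04]), 'contact_force': array([ 0.49450841, -0.61549701,  0.67572846]), 'wrist_torque': array([-0.01723006,  0.0263964 ,  0.00823833]), 'grip_force': 0.0, 'opening': 0.08528249116254975}
side {'vfov': 43.027820996692256, 'cx': 272.80435505272425, 'cy': 210.33788561262512, 'view': array([[ 0.99665631, -0.08159022, -0.00438673, -0.59392841],
       [ 0.06573745,  0.76880889,  0.63609078, -0.11322236],
       [-0.04852623, -0.63425226,  0.77160176, -1.41789241],
       [ 0.        ,  0.        ,  0.        ,  1.        ]])}
top {'vfov': 54.90816693550189, 'cx': 282.2804705857666, 'cy': 209.88422485348227, 'view': array([[ 0.02791856, -0.99936022, -0.02235419, -0.01593989],
       [ 0.99888362,  0.0270388 ,  0.03873528, -0.57848518],
       [-0.03810607, -0.02341067,  0.99899943, -1.28162171],
       [ 0.        ,  0.        ,  0.        ,  1.        ]])}
{'vfov': 58.531706189568006, 'cx': 275.99154277527475, 'cy': 211.59734932288697, 'mount': array([[-6.95043162e-04,  9.51444990e-01,  3.07818044e-01,
         7.89821681e-02],
       [ 9.99999710e-01,  7.56662673e-04, -8.08268027e-05,
        -1.48346511e-03],
       [-3.09816680e-04,  3.07817898e-01, -9.51445240e-01,
        -7.13518012e-02],
       [ 0.00000000e+00,  0.00000000e+00,  0.00000000e+00,
         1.00000000e+00]])}
```

View pics/top0.png

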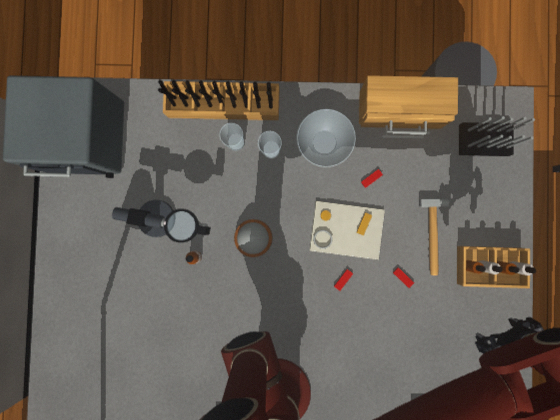

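View pics/side0.png

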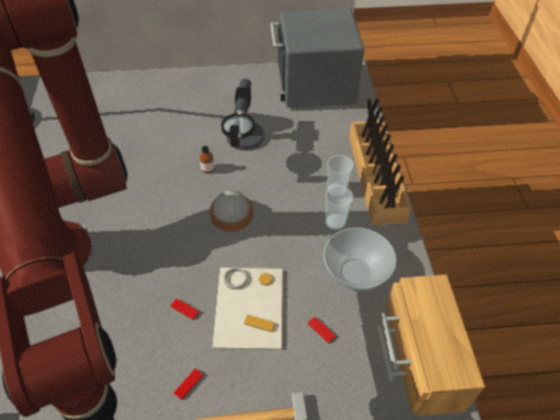

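Top view candidates: brass blank at (365,222) on the white board. Look-alikes: red bars at (372,177), (343,279) and (403,277); brass disc at (326,214). I choose the oblong brass one. Next: measurements and one close crop.

```bash
cat > h.py <<'E'
import numpy as np, cv2, pickle
def K(im):
    h,w=im["frame"].shape[:2]; f=h/2/np.tan(np.radians(im["vfov"])/2)
    return f,im["cx"],im["cy"]
def camT(im,tool=None):
    if "view" in im: return np.linalg.inv(im["view"])
    T=np.eye(4); T[:3,:3]=cv2.Rodrigues(np.array(tool[1]))[0]; T[:3,3]=tool[0]
    return T@im["mount"]
def ray(im,u,v,tool=None):
    f,cx,cy=K(im); T=camT(im,tool)
    return T[:3,3], T[:3,:3]@np.array([(u-cx)/f,-(v-cy)/f,-1])
def p2w(im,u,v,z,tool=None):
    o,d=ray(im,u,v,tool); return o+d*(z-o[2])/d[2]
def w2p(im,p,tool=None):
    f,cx,cy=K(im); c=np.linalg.inv(camT(im,tool))@np.append(p,1); return np.array([cx+f*c[0]/-c[2],cy-f*c[1]/-c[2]])
def tri(a,b):
    A=[];B=[]
    for o,d in (a,b):
        d=d/np.linalg.norm(d);P=np.eye(3)-np.outer(d,d);A.append(P);B.append(P@o)
    x=np.linalg.lstsq(np.vstack(A),np.hstack(B),rcond=None)[0]
    return x
E
python3 - <<'E'
from h import *
d=pickle.load(open("d0.pkl","rb"))
for n,r in (("top",(310,200,385,262)),("side",(212,265,288,350))):
    im=d[n];hsv=cv2.cvtColor(im["frame"],cv2.COLOR_RGB2HSV)
    m=cv2.inRange(hsv,(10,130,80),(30,255,255)); m2=np.zeros_like(m);x0,y0,x1,y1=r;m2[y0:y1,x0:x1]=m[y0:y1,x0:x1]
    k,l,s,c=cv2.connectedComponentsWithStats(m2)
    for i in range(1,k):
        if s[i,4]<20: continue
        pts=np.argwhere(l==i)[:,::-1].astype(np.float32)
        w=np.array([p2w(im,u,v,.022)[:2] for u,v in pts],np.float32)
        rr=cv2.minAreaRect(w)
        print(n,c[i],s[i],"mean",w.mean(0),"rect",rr)
    m3=cv2.inRange(hsv,(0,0,170),(179,60,255));
    if n=="top":
        for (u,v) in ((314,199),(384,205),(380,260),(310,252)): print("board corner",p2w(im,u,v,.012))
        print("stakefoot rim", [p2w(im,u,v,.03).round(3) for u,v in ((234,238),(272,238),(253,219),(253,256))], "dome ctr est")
t=d["top"]["frame"];s=d["side"]["frame"]
a=cv2.resize(t[185:285,95:395],None,fx=2.6,fy=2.6,interpolation=cv2.INTER_CUBIC)
b=cv2.resize(s[70:170,200:300],None,fx=3,fy=3,interpolation=cv2.INTER_CUBIC)
c=cv2.resize(s[170:270,200:300],None,fx=3,fy=3,interpolation=cv2.INTER_CUBIC)
out=np.zeros((565,780,3),np.uint8);out[:260]=a;out[262:562,:300]=b;out[262:562,310:610]=c
cv2.imwrite("pics/crop1.png",out[:,:,::-1])
E
```

```text
top [325.41975309 214.90123457] [321 210  10  11  81] mean [ 0.5661113  -0.13711283] rect ((0.5658122897148132, -0.13737113773822784), (0.028987722471356392, 0.02910398319363594), 46.526092529296875)
top [363.84810127 223.51265823] [357 213  15  22 158] mean [ 0.54227436 -0.2586064 ] rect ((0.5425313711166382, -0.25864705443382263), (0.022581133991479874, 0.06827066093683243), 67.33001708984375)
board corner [ 0.61617969 -0.10036283  0.012     ]
board corner [ 0.60295458 -0.32297454  0.012     ]
board corner [ 0.42844306 -0.3135691   0.012     ]
board corner [ 0.44716136 -0.09187446  0.012     ]
stakefoot rim [array([0.485, 0.149, 0.03 ]), array([0.489, 0.029, 0.03 ]), array([0.547, 0.091, 0.03 ]), array([0.431, 0.087, 0.03 ])] dome ctr est
side [265.14563107 278.58252427] [260 274  12  11 103] mean [ 0.56507623 -0.1421853 ] rect ((0.5657992362976074, -0.14340610802173615), (0.02941030077636242, 0.02777647227048874), 85.15873718261719)
side [259.12927757 322.84410646] [245 315  29  16 263] mean [ 0.5419498 -0.2633817] rect ((0.5417514443397522, -0.2633712887763977), (0.024036003276705742, 0.06825704127550125), 67.6766586303711)
```

View pics/crop1.png

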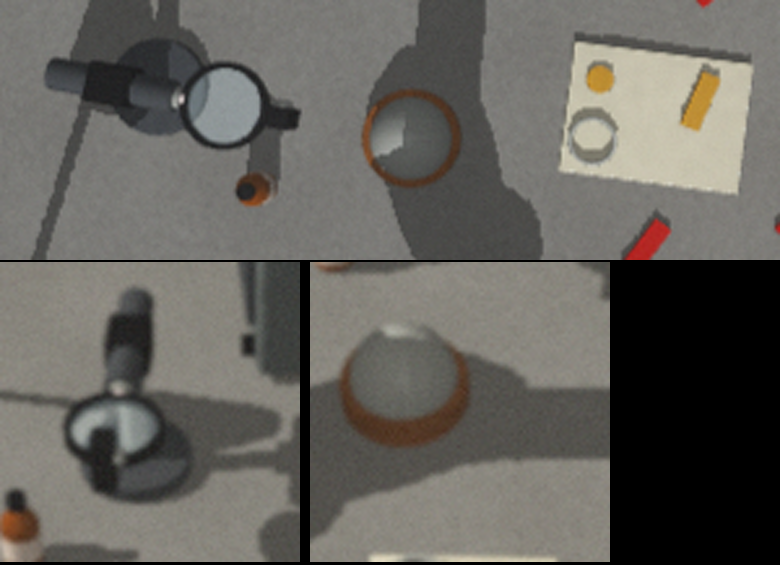

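The crop confirms it: the brass bar sits at top px (364,223). The stake is at about (253,238), the lens at about (181,225) and the handle at about (205,230).

Run:
```python
from h import *
from scipy.optimize import least_squares
d=pickle.load(open("d0.pkl","rb"))
# stake foot: brown ring outer contour vs projected foot outline (cylinder r60 h30)
th=np.linspace(0,2*np.pi,181)
for n,box in (("top",(225,210,282,264)),("side",(200,185,262,235))):
    im=d[n];hsv=cv2.cvtColor(im["frame"],cv2.COLOR_RGB2HSV);x0,y0,x1,y1=box
    m=np.zeros(hsv.shape[:2],np.uint8);m[y0:y1,x0:x1]=cv2.inRange(hsv,(0,90,30),(20,255,255))[y0:y1,x0:x1]
    ys,xs=np.nonzero(m);print(n,len(xs),xs.min(),xs.max(),ys.min(),ys.max())
    hull=cv2.convexHull(np.c_[xs,ys].astype(np.int32)); M=np.zeros_like(m);cv2.fillPoly(M,[hull],255)
    c=cv2.moments(M,True);c=np.array([c['m10'],c['m01']])/c['m00']
    def model(p):
        q=np.array([w2p(im,(p[0]+.06*np.cos(t),p[1]+.06*np.sin(t),z)) for z in (.0,.03) for t in th],np.float32)
        h=cv2.convexHull(q);mm=cv2.moments(h);return np.array([mm['m10'],mm['m01']])/mm['m00'], mm['m00']
    r=least_squares(lambda p:model(p)[0]-c,(.489,.089),diff_step=1e-3);print("stake",r.x,"area",model(r.x)[1],M.sum()/255)
t,s=d["top"],d["side"]
tp=lambda x,y:(95+x/2.6,185+y/2.6); sp=lambda x,y:(200+x/3,70+(y-262)/3)
print("lens top",p2w(t,*tp(224,105),.166),"side",p2w(s,*sp(115,429),.166),tri(ray(t,*tp(224,105)),ray(s,*sp(115,429))))
print("handle top",p2w(t,*tp(290,118),.214),"side top",p2w(s,*sp(101,433),.214))
print("housing rear top",p2w(t,*tp(55,75),.160),"column foot",p2w(t,*tp(162,86),.01))
print("dome-rel: tool now; flask",p2w(t,*tp(245,190),.09))
```

```text
top 306 234 271 219 256
stake [0.48792388 0.09115769] area 1154.4639845220372 1135.0
side 435 210 252 200 231
stake [0.4873008  0.07781384] area 1436.1394983145874 1108.0
lens top [0.52124024 0.2808564  0.166     ] side [0.52237287 0.27292953 0.166     ] [0.52173561 0.28337043 0.15681663]
handle top [0.51002414 0.19825455 0.214     ] side top [0.51021396 0.21417125 0.214     ]
housing rear top [0.54887569 0.47028671 0.16      ] column foot [0.54145801 0.40167032 0.01      ]
dome-rel: tool now; flask [0.42329897 0.27357152 0.09      ]
```

{"api": "arm_command", "payload": {
  "increments": [
    {"slide": [0.0417, 0, 0], "spin": 7, "gripper": 1},
    {"slide": [0.08, 0, 0], "spin": 14, "gripper": 1},
    {"slide": [0.1, -0.04, 0], "spin": 21, "gripper": 1},
    {"slide": [0.1, -0.08, 0], "spin": 28, "gripper": 1},
    {"slide": [0.1, -0.12, 0], "spin": 35, "gripper": 1},
    {"slide": [0.1, -0.12, 0], "spin": 42, "gripper": 1},
    {"slide": [0.1, -0.12, 0], "spin": 49, "gripper": 1},
    {"slide": [0.1, -0.12, 0], "spin": 49, "gripper": 1}
  ]
}}

```text
t: 0.82
tool_pos: [0.3151, -0.4059, 0.3036]
tool_rot: [-3.081, 0.613, 0.0]
contact_force: [0.0, 0.2, 0.4]
opening: 0.0855
grip_force: 0.0
```

{"api": "arm_command", "payload": {
  "increments": [
    {"slide": [0.022, -0.032, 0], "gripper": 1},
    {"slide": [0.045, -0.064, 0], "gripper": 1},
    {"slide": [0.068, -0.096, 0], "gripper": 1},
    {"slide": [0.09, -0.128, 0], "gripper": 1},
    {"slide": [0.112, -0.16, 0], "gripper": 1},
    {"slide": [0.135, -0.192, 0], "gripper": 1},
    {"slide": [0.154, -0.222, 0], "gripper": 1},
    {"slide": [0.154, -0.222, 0], "gripper": 1}
  ]
}}

```text
validation failed for argument at $.in...
```

```bash
cat >> h.py <<'E'
def shot(name):
    from station import status, imaging
    o=status.get_obs(); im=imaging.get_image("wrist"); cv2.imwrite(f"pics/{name}.png",im["frame"][:,:,::-1])
    tool=(o["tool_pos"],o["tool_rot"]); pickle.dump((im,tool),open(name+".pkl","wb")); print(o["t"],tool,np.abs(o["dq"]).max()); return im,tool
def totool(p,tool):
    return cv2.Rodrigues(np.array(tool[1]))[0].T@(np.array(p)-tool[0])
E
python3 - <<'E'
from h import *
im,tool=shot("w1")
hsv=cv2.cvtColor(im["frame"],cv2.COLOR_RGB2HSV)
m=cv2.inRange(hsv,(10,130,80),(30,255,255))
k,l,s,c=cv2.connectedComponentsWithStats(m)
for i in range(1,k):
    if s[i,4]<200: continue
    pts=np.argwhere(l==i)[:,::-1]
    w=np.array([p2w(im,u,v,.022,tool)[:2] for u,v in pts],np.float32)
    print(c[i],s[i],w.mean(0),cv2.minAreaRect(w))
E
```

```text
0.8167 (array([ 0.31506071, -0.40590614,  0.30357373]), array([-3.08107252e+00,  6.13170371e-01,  7.02674419e-05])) 0.16363237527179464
[19.20350109 20.78264041] [   0    0   39   43 1371] [ 0.5229929  -0.25475705] ((0.5227593779563904, -0.25445619225502014), (0.027532711625099182, 0.03223320469260216), 67.4472427368164)
[412.72952667  30.35161533] [ 394    0   37   64 1331] [ 0.3874454 -0.5616037] ((0.3875170350074768, -0.5617556571960449), (0.05699561536312103, 0.01720062829554081), 0.2972121238708496)
[473.2442467   15.98435103] [ 425    0  130   49 3259] [ 0.37864283 -0.6119123 ] ((0.36824145913124084, -0.6202918291091919), (0.1079343631863594, 0.036993734538555145), 67.44571685791016)
```

View pics/w1.png

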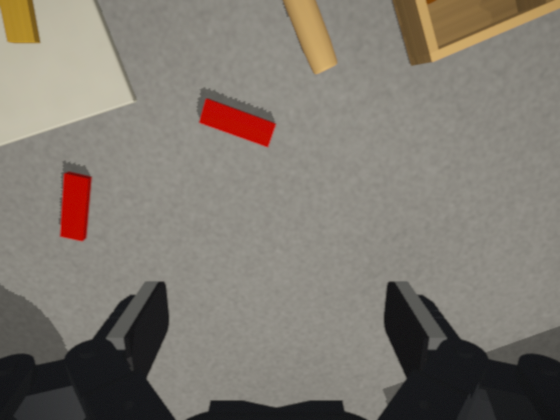

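That move was refused, probably because of the missing spin, so the wrist view still shows the start side: board corner at (133,100), and the blank's end at (20,20). I'll resend with every field filled in.

{"api": "arm_command", "payload": {
  "increments": [
    {"slide": [0.022, -0.032, 0], "spin": 0, "gripper": 1},
    {"slide": [0.045, -0.064, 0], "spin": 0, "gripper": 1},
    {"slide": [0.068, -0.096, 0], "spin": 0, "gripper": 1},
    {"slide": [0.09, -0.128, 0], "spin": 0, "gripper": 1},
    {"slide": [0.112, -0.16, 0], "spin": 0, "gripper": 1},
    {"slide": [0.135, -0.192, 0], "spin": 0, "gripper": 1},
    {"slide": [0.154, -0.222, 0], "spin": 0, "gripper": 1},
    {"slide": [0.154, -0.222, 0], "spin": 0, "gripper": 1}
  ]
}}

```text
t: 1.53
tool_pos: [0.5465, -0.2573, 0.3035]
tool_rot: [-3.082, 0.597, -0.001]
contact_force: [-0.3, 0.1, 0.5]
opening: 0.0854
grip_force: 0.0
```

```bash
cat > seg.py <<'E'
from h import *
def blobs(im,tool,z,lo=(10,130,80),hi=(30,255,255),amin=400):
    m=cv2.inRange(cv2.cvtColor(im["frame"],cv2.COLOR_RGB2HSV),lo,hi)
    k,l,s,c=cv2.connectedComponentsWithStats(m)
    for i in range(1,k):
        if s[i,4]<amin: continue
        pts=np.argwhere(l==i)[:,::-1]
        w=np.array([p2w(im,u,v,z,tool)[:2] for u,v in pts],np.float32)
        r=cv2.minAreaRect(w); print(c[i].round(1),s[i],w.mean(0).round(4),r,"tool",totool([*r[0],z],tool).round(4))
E
python3 - <<'E'
from seg import *
im,tool=shot("w2"); blobs(im,tool,.022)
E
```

```text
1.5333 (array([ 0.54649044, -0.25729762,  0.30345262]), array([-3.08203087e+00,  5.97270686e-01, -1.47305390e-03])) 0.0698455784709847
[503.4 111.7] [ 475   23   60  216 2976] [ 0.5222 -0.4698] ((0.49475032091140747, -0.47462937235832214), (0.20797200500965118, 0.02421674318611622), 1.4512083530426025) tool [0.0331 0.2216 0.2809]
[282.8 178.5] [ 271  144   25   71 1713] [ 0.5419 -0.2606] ((0.5408257246017456, -0.2603224217891693), (0.022903840988874435, 0.06900905817747116), 67.790771484375) tool [-0.0043  0.0056  0.2814]
[160.  202.5] [144 187  33  32 845] [ 0.5649 -0.14  ] ((0.5647627711296082, -0.13987894356250763), (0.031959615647792816, 0.031766463071107864), 68.06234741210938) tool [-0.0271 -0.1151  0.2817]
[ 44.6 329.5] [   0  298   71   64 1078] [0.4818 0.0458] ((0.48967108130455017, 0.0439281240105629), (0.09298580884933472, 0.049632467329502106), 5.867075443267822) tool [-0.1654 -0.2575  0.282 ]
```

{"api": "arm_command", "payload": {
  "increments": [
    {"slide": [0, 0, 0.04], "spin": 0, "gripper": 1},
    {"slide": [0, 0, 0.08], "spin": 0, "gripper": 1},
    {"slide": [0, 0, 0.12], "spin": 0, "gripper": 1},
    {"slide": [0, 0, 0.14], "spin": 0, "gripper": 1},
    {"slide": [0, 0, 0.14], "spin": 0, "gripper": 1},
    {"slide": [0, 0, 0.14], "spin": 0, "gripper": 1}
  ]
}}

```text
t: 2.08
tool_pos: [0.5414, -0.261, 0.1627]
tool_rot: [-3.081, 0.611, 0.005]
contact_force: [0.4, -0.2, 0.7]
opening: 0.0851
grip_force: 0.0
```

Run:
```python
from seg import *
im,tool=shot("w3"); blobs(im,tool,.022)
```

```text
2.0833 (array([ 0.54135789, -0.26095954,  0.16267432]), array([-3.08073719,  0.61053523,  0.00473532])) 0.062432694879295196
[276.6 222.2] [ 257  168   40  111 4310] [ 0.5431 -0.2609] ((0.5415798425674438, -0.2603112459182739), (0.023399628698825836, 0.0704556554555893), 67.7919692993164) tool [ 0.0004 -0.0006  0.1407]
[ 84.2 260.9] [  57  236   55   51 2184] [ 0.5656 -0.1408] ((0.5653035044670105, -0.14059877395629883), (0.032395415008068085, 0.035751547664403915), 15.513544082641602) tool [-0.0233 -0.1203  0.1408]
```

{"api": "arm_command", "payload": {
  "increments": [
    {"slide": [0, 0, 0.03], "spin": 0, "gripper": 1},
    {"slide": [0, 0, 0.055], "spin": 0, "gripper": 1},
    {"slide": [0, 0, 0.07], "spin": 0, "gripper": 1},
    {"slide": [0, 0, 0.075], "spin": 0, "gripper": 1},
    {"slide": [0, 0, 0.075], "spin": 0, "gripper": 1},
    {"slide": [0, 0, 0.075], "spin": 0, "gripper": 1}
  ]
}}

```text
t: 2.63
tool_pos: [0.5437, -0.2616, 0.0915]
tool_rot: [3.08, -0.61, 0.006]
contact_force: [-0.7, -0.0, 0.7]
opening: 0.0855
grip_force: 0.0
```

{"api": "arm_command", "payload": {
  "increments": [
    {"slide": [0, 0, 0], "spin": 0, "gripper": -0.3},
    {"slide": [0, 0, 0], "spin": 0, "gripper": -0.5},
    {"slide": [0, 0, 0], "spin": 0, "gripper": -0.6},
    {"slide": [0, 0, 0], "spin": 0, "gripper": -0.7},
    {"slide": [0, 0, 0], "spin": 0, "gripper": -1},
    {"slide": [0, 0, 0], "spin": 0, "gripper": -1},
    {"slide": [0, 0, 0], "spin": 0, "gripper": -1},
    {"slide": [0, 0, 0], "spin": 0, "gripper": -1}
  ],
  "newtons": 30
}}

```text
t: 3.3
tool_pos: [0.5427, -0.2606, 0.0895]
tool_rot: [3.081, -0.611, 0.001]
contact_force: [-1.0, -0.7, 4.0]
opening: 0.0227
grip_force: 30.0
```

{"api": "arm_command", "payload": {
  "increments": [
    {"slide": [0, 0, -0.02], "spin": 0, "gripper": -1},
    {"slide": [0, 0, -0.05], "spin": 0, "gripper": -1},
    {"slide": [0, 0, -0.085], "spin": 0, "gripper": -1},
    {"slide": [0, 0, -0.12], "spin": 0, "gripper": -1},
    {"slide": [-0.015, -0.02, -0.15], "spin": 0, "gripper": -1},
    {"slide": [-0.035, -0.045, -0.17], "spin": 0, "gripper": -1},
    {"slide": [-0.055, -0.07, -0.18], "spin": 0, "gripper": -1},
    {"slide": [-0.08, -0.1, -0.18], "spin": 0, "gripper": -1}
  ]
}}

```text
t: 3.97
tool_pos: [0.5073, -0.1375, 0.2721]
tool_rot: [3.08, -0.613, 0.009]
contact_force: [0.6, 0.7, -0.8]
opening: 0.0229
grip_force: 29.8
```

{"api": "arm_command", "payload": {
  "increments": [
    {"slide": [-0.025, -0.03, 0], "spin": 0, "gripper": -1},
    {"slide": [-0.05, -0.06, 0], "spin": 0, "gripper": -1},
    {"slide": [-0.075, -0.09, 0], "spin": 0, "gripper": -1},
    {"slide": [-0.1, -0.12, 0], "spin": 0, "gripper": -1},
    {"slide": [-0.125, -0.15, 0], "spin": 0, "gripper": -1},
    {"slide": [-0.145, -0.18, 0], "spin": 0, "gripper": -1},
    {"slide": [-0.16, -0.2, 0], "spin": 0, "gripper": -1},
    {"slide": [-0.16, -0.2, 0], "spin": 0, "gripper": -1}
  ]
}}

```text
t: 4.63
tool_pos: [0.4332, 0.1118, 0.2679]
tool_rot: [-3.082, 0.602, 0.003]
contact_force: [0.6, -0.1, -0.7]
opening: 0.0229
grip_force: 29.9
```

{"api": "arm_command", "payload": {
  "increments": [
    {"slide": [0, 0, 0], "spin": 0, "gripper": -1},
    {"slide": [0, 0, 0], "spin": 0, "gripper": -1},
    {"slide": [0, 0, 0], "spin": 0, "gripper": -1},
    {"slide": [0, 0, 0], "spin": 0, "gripper": -1}
  ]
}}

```text
t: 4.97
tool_pos: [0.4352, 0.1074, 0.2687]
tool_rot: [3.081, -0.614, -0.001]
contact_force: [0.5, 0.1, -1.3]
opening: 0.0229
grip_force: 29.9
```

Run:
```python
from seg import *
im,tool=shot("w4"); blobs(im,tool,.022)
```

```text
4.9667 (array([0.43524515, 0.10743117, 0.26868164]), array([ 3.08071953e+00, -6.13838394e-01, -6.11473052e-04])) 0.0035448438501244905
[272.9 107.1] [ 201   42  145  151 3844] [0.495  0.0863] ((0.4857456088066101, 0.090137779712677), (0.12004925310611725, 0.11955787986516953), 8.551789283752441) tool [ 0.0534 -0.0035  0.2467]
[276.  281.9] [ 246  207   60  154 8738] [0.3459 0.1456] ((0.34074217081069946, 0.14772631227970123), (0.05537937581539154, 0.16390874981880188), 67.41429138183594) tool [-0.1027 -0.0011  0.2467]
[106.2 278.5] [  80  258   50   46 1490] [0.4126 0.292 ] ((0.41179805994033813, 0.29309535026550293), (0.04219537600874901, 0.04715646058320999), 23.108057022094727) tool [-0.0927 -0.1626  0.2466]
```

View pics/w4.png

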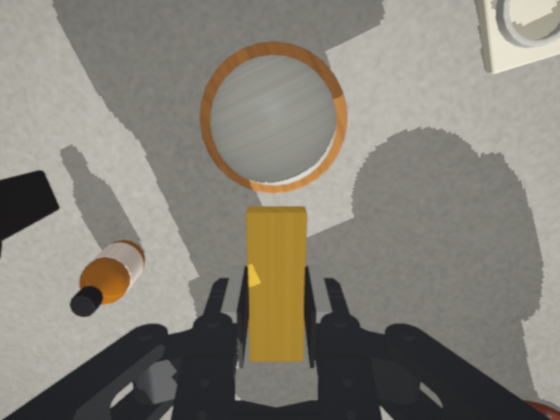

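The wrist view shows the bar held straight in the fingers (246–306, 207–362) and the stake ring centred at about (274,117). The black handle is at the left edge and the flask at (110,278). Next: fit the stake centre and the bar centre in tool coordinates.

Run:
```python
from h import *
from scipy.optimize import least_squares
im,tool=pickle.load(open("w4.pkl","rb"))
f=im["frame"];hsv=cv2.cvtColor(f,cv2.COLOR_RGB2HSV)
m=cv2.inRange(hsv,(5,110,60),(25,255,255));m[200:]=0;m[:,:190]=0;m[:,360:]=0
ys,xs=np.nonzero(m);h=cv2.convexHull(np.c_[xs,ys].astype(np.int32));M=np.zeros_like(m);cv2.fillPoly(M,[h],1)
def cen(M):
    c=cv2.moments(M,True);return np.array([c['m10'],c['m01']])/c['m00']
c=cen(M);th=np.linspace(0,6.28,200)
def mod(p):
    q=np.array([w2p(im,(p[0]+.06*np.cos(t),p[1]+.06*np.sin(t),z),tool) for z in (0,.03) for t in th],np.float32)
    mm=cv2.moments(cv2.convexHull(q));return np.array([mm['m10'],mm['m01']])/mm['m00'],mm['m00']
r=least_squares(lambda p:mod(p)[0]-c,(.487,.09),diff_step=1e-3)
print("stake",r.x,"area",mod(r.x)[1],M.sum(),"tool",totool([*r.x,.082],tool))
# dome silhouette: inner hole of ring (sphere r50 centre z .032)
fill=M-(m>0).astype(np.uint8); fill=cv2.morphologyEx(fill,cv2.MORPH_OPEN,np.ones((9,9),np.uint8))
def dome(p):
    T=camT(im,tool);C=np.array([p[0],p[1],.032]);n=T[:3,3]-C;D=np.linalg.norm(n);n/=D
    a=np.cross(n,[1,0,0]);a/=np.linalg.norm(a);b=np.cross(n,a);k=.05**2/D;rr=.05*np.sqrt(1-(.05/D)**2)
    q=np.array([w2p(im,C+n*k+rr*(np.cos(t)*a+np.sin(t)*b),tool) for t in th],np.float32);mm=cv2.moments(q.reshape(-1,1,2));return np.array([mm['m10'],mm['m01']])/mm['m00'],mm['m00']
r2=least_squares(lambda p:dome(p)[0]-cen(fill),(.487,.09),diff_step=1e-3);print("dome",r2.x,dome(r2.x)[1],fill.sum())
# bar: brass edges on the middle columns/rows, colour profile
for v in range(203,220,2): print(v,f[v,265:290].mean(0).round(),end=" ")
print()
bm=cv2.inRange(hsv,(10,130,80),(30,255,255));bm[:200]=0;bm[:,:200]=0;bm[:,340:]=0
for v in (220,250,290,330,350): x=np.nonzero(bm[v])[0];print(v,x.min(),x.max())
x=np.nonzero(bm[:,277])[0];print("v",x.min(),x.max())
zt=tool[0][2]-.0675
for u,v in ((276,213),(276,363),(246,214),(306,214)): print((u,v),"top face tool",totool(p2w(im,u,v,zt,tool),tool).round(4))
print("front bottom edge",totool(p2w(im,276,206.5,tool[0][2]-.0775,tool),tool).round(4))
```

```text
stake [0.48619794 0.08985847] area 17909.20576019457 17414 tool [ 0.0538567  -0.00337055  0.18666312]
dome [0.48582196 0.08991568] 12914.988323807018 13123
203 [183. 180. 172.] 205 [178. 172. 161.] 207 [146. 118.  57.] 209 [146. 115.  44.] 211 [149. 117.  45.] 213 [164. 130.  49.] 215 [167. 134.  50.] 217 [167. 134.  50.] 219 [168. 134.  50.] 
220 246 305
250 247 305
290 248 304
330 249 303
350 250 302
v 207 360
(276, 213) top face tool [ 0.0324 -0.001   0.0675]
(276, 363) top face tool [-0.0383 -0.001   0.0675]
(246, 214) top face tool [ 0.032  -0.0127  0.0675]
(306, 214) top face tool [0.032  0.0107 0.0675]
front bottom edge [ 0.032  -0.001   0.0775]
```

{"api": "arm_command", "payload": {
  "increments": [
    {"slide": [0.03, -0.001, 0.01], "spin": 0, "gripper": -1},
    {"slide": [0.05, -0.002, 0.03], "spin": 0, "gripper": -1},
    {"slide": [0.057, -0.0025, 0.055], "spin": 0, "gripper": -1},
    {"slide": [0.057, -0.0025, 0.08], "spin": 0, "gripper": -1},
    {"slide": [0.057, -0.0025, 0.09], "spin": 0, "gripper": -1},
    {"slide": [0.057, -0.0025, 0.095], "spin": 0, "gripper": -1},
    {"slide": [0.057, -0.0025, 0.095], "spin": 0, "gripper": -1},
    {"slide": [0.057, -0.0025, 0.095], "spin": 0, "gripper": -1}
  ]
}}

```text
t: 5.68
tool_pos: [0.4891, 0.0889, 0.175]
tool_rot: [-3.081, 0.611, -0.002]
contact_force: [0.4, -0.2, -1.0]
opening: 0.0228
grip_force: 29.9
```

{"api": "arm_command", "payload": {
  "increments": [
    {"slide": [0, 0, 0], "spin": 0, "gripper": -1},
    {"slide": [0, 0, 0], "spin": 0, "gripper": -1},
    {"slide": [0, 0, 0], "spin": 0, "gripper": -1}
  ]
}}

```text
t: 5.93
tool_pos: [0.4893, 0.0891, 0.1753]
tool_rot: [-3.081, 0.611, -0.004]
contact_force: [0.3, -0.5, -2.0]
opening: 0.0227
grip_force: 29.9
```

```bash
cat > chk.py <<'E'
from h import *
import sys
from station import imaging
im,tool=shot(sys.argv[1]); s=imaging.get_image("side")
f=im["frame"];a=s["frame"][150:270,170:330]
out=np.zeros((420,800,3),np.uint8);out[:,:400]=cv2.resize(f[:,80:480],(400,420));out[:300,400:]=cv2.resize(a,(400,300),interpolation=cv2.INTER_CUBIC)
t=imaging.get_image("top")["frame"][200:276,190:330]
out[302:,400:]=cv2.resize(t,None,fx=400/140,fy=118/76)[:118,:400]
cv2.imwrite(f"pics/{sys.argv[1]}c.png",out[:,:,::-1])
# foot ring
m=cv2.inRange(cv2.cvtColor(f,cv2.COLOR_RGB2HSV),(3,100,40),(16,255,255))
k,l,st,c=cv2.connectedComponentsWithStats(m)
print([(st[i].tolist(),c[i].round(1).tolist()) for i in range(1,k) if st[i,4]>300])
S=totool([.486,.0899,.03],tool)
R=cv2.Rodrigues(np.array(tool[1]))[0]
th=np.linspace(0,6.28,100);o=f.copy()
q=np.array([w2p(im,(.486+.06*np.cos(t),.0899+.06*np.sin(t),.03),tool) for t in th]);print("pred rim",q.min(0),q.max(0),"stake in tool",S.round(4))
E
python3 chk.py w5
```

```text
5.9333 (array([0.48925269, 0.08911406, 0.17534068]), array([-3.08111714,  0.61052685, -0.00387742])) 0.006816712723348856
[([183, 127, 192, 163, 5778], [278.4, 179.1])]
pred rim [181.26234742 130.213998  ] [376.26812618 313.6934706 ] stake in tool [-0.0036  0.0007  0.1453]
```

View pics/w5c.png

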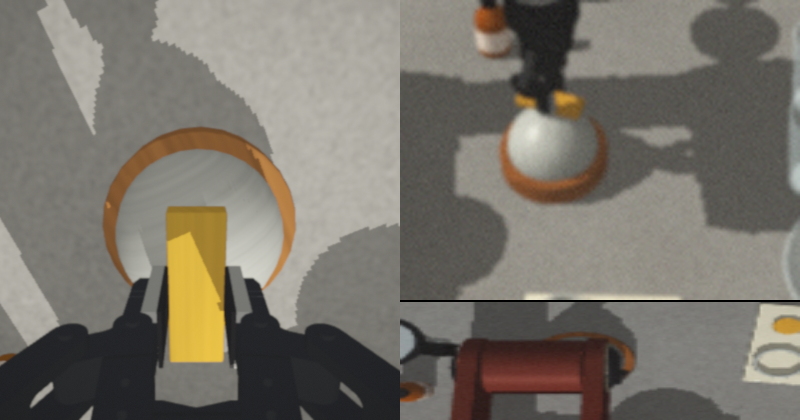

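{"api": "arm_command", "payload": {
  "increments": [
    {"slide": [0, 0.0015, 0.005], "spin": 0, "gripper": -1},
    {"slide": [0, 0.0015, 0.01], "spin": 0, "gripper": -1},
    {"slide": [0, 0.0015, 0.0125], "spin": 0, "gripper": -1},
    {"slide": [0, 0.0015, 0.0135], "spin": 0, "gripper": -1},
    {"slide": [0, 0.0015, 0.014], "spin": 0, "gripper": -1},
    {"slide": [0, 0.0015, 0.014], "spin": 0, "gripper": -1},
    {"slide": [0, 0.0015, 0.014], "spin": 0, "gripper": -1}
  ]
}}

```text
t: 6.67
tool_pos: [0.4881, 0.0876, 0.1599]
tool_rot: [-3.082, 0.611, -0.0]
contact_force: [-0.4, 0.5, -1.3]
opening: 0.0228
grip_force: 29.9
```

{"api": "arm_command", "payload": {
  "increments": [
    {"slide": [0, 0, 0.0005], "spin": 0, "gripper": -1},
    {"slide": [0, 0, 0.001], "spin": 0, "gripper": -1},
    {"slide": [0, 0, 0.001], "spin": 0, "gripper": -1}
  ]
}}

```text
t: 6.92
tool_pos: [0.4883, 0.0876, 0.1594]
tool_rot: [-3.082, 0.611, -0.001]
contact_force: [-1.1, 0.2, 2.0]
opening: 0.0229
grip_force: 30.2
```

{"api": "arm_command", "payload": {
  "increments": [
    {"slide": [0, 0, 0], "spin": 0, "gripper": -0.48},
    {"slide": [0, 0, 0], "spin": 0, "gripper": -0.46},
    {"slide": [0, 0, 0], "spin": 0, "gripper": -0.44},
    {"slide": [0, 0, 0], "spin": 0, "gripper": -0.42},
    {"slide": [0, 0, 0], "spin": 0, "gripper": -0.4},
    {"slide": [0, 0, 0], "spin": 0, "gripper": -0.37},
    {"slide": [0, 0, 0], "spin": 0, "gripper": -0.34},
    {"slide": [0, 0, 0], "spin": 0, "gripper": -0.3}
  ],
  "newtons": 20
}}

```text
t: 7.58
tool_pos: [0.488, 0.0876, 0.1588]
tool_rot: [3.082, -0.611, -0.0]
contact_force: [-0.1, 0.2, 0.2]
opening: 0.0296
grip_force: 0.0
```

{"api": "arm_command", "payload": {
  "increments": [
    {"slide": [0, 0, 0], "spin": 0, "gripper": -0.25},
    {"slide": [0, 0, 0], "spin": 0, "gripper": -0.2},
    {"slide": [0, 0, 0], "spin": 0, "gripper": -0.15},
    {"slide": [0, 0, 0], "spin": 0, "gripper": -0.1},
    {"slide": [0, 0, 0], "spin": 0, "gripper": -0.1},
    {"slide": [0, 0, 0], "spin": 0, "gripper": -0.1}
  ]
}}

```text
t: 8.08
tool_pos: [0.4881, 0.0876, 0.1589]
tool_rot: [-3.082, 0.611, -0.0]
contact_force: [-0.7, 0.4, 0.2]
opening: 0.0382
grip_force: 0.0
```

```bash
python3 chk.py w6
python3 - <<'E'
from seg import *
im,tool=pickle.load(open("w6.pkl","rb")); blobs(im,tool,.092,lo=(17,130,60),hi=(30,255,255))
E
```

```text
8.0833 (array([0.48807136, 0.08762662, 0.1589432 ]), array([-3.08161231e+00,  6.10826820e-01, -1.08194673e-04])) 0.0023613087656786528
[([173, 128, 206, 157, 6513], [275.9, 180.6])]
pred rim [170.73014674 131.73804972] [380.20926208 327.27544441] stake in tool [-0.0028 -0.0013  0.1289]
[275.6 282.4] [ 246  206   60  157 8908] [0.4899 0.0881] ((0.4876165986061096, 0.08898701518774033), (0.023696446791291237, 0.07277551293373108), 67.42742919921875) tool [-0.0009 -0.0011  0.0669]
```

View pics/w6c.png

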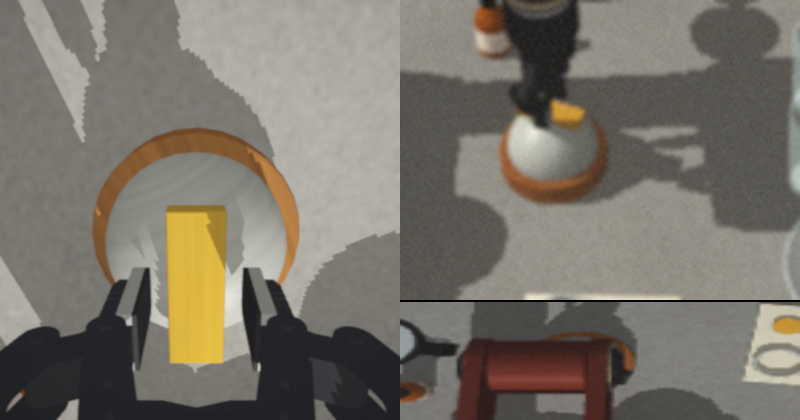

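The bar lies level on the crown between open fingers: bar px centre 275.6, ring centre 275.9. Now I'll lift straight up.

{"api": "arm_command", "payload": {
  "increments": [
    {"slide": [0, 0, -0.005], "spin": 0, "gripper": -0.1},
    {"slide": [0, 0, -0.015], "spin": 0, "gripper": -0.1},
    {"slide": [0, 0, -0.035], "spin": 0, "gripper": -0.1},
    {"slide": [0, 0, -0.065], "spin": 0, "gripper": -0.1},
    {"slide": [0, 0, -0.1], "spin": 0, "gripper": 0.3},
    {"slide": [0, 0, -0.135], "spin": 0, "gripper": 1},
    {"slide": [0, 0, -0.15], "spin": 0, "gripper": 1},
    {"slide": [0, 0, -0.15], "spin": 0, "gripper": 1}
  ]
}}

```text
t: 8.9
tool_pos: [0.4901, 0.0877, 0.316]
tool_rot: [-3.079, 0.61, -0.017]
contact_force: [0.0, -0.1, 1.2]
opening: 0.0839
grip_force: 0.0
```

{"api": "arm_command", "payload": {
  "increments": [
    {"slide": [0, 0, 0], "spin": 0, "gripper": 1},
    {"slide": [0, 0, 0], "spin": 0, "gripper": 1}
  ]
}}

```text
t: 9.07
tool_pos: [0.4875, 0.0876, 0.3079]
tool_rot: [3.081, -0.611, -0.002]
contact_force: [-0.6, -0.2, -0.0]
opening: 0.0849
grip_force: 0.0
```

Run:
```python
from seg import *
im,tool=shot("w7"); blobs(im,tool,.092,lo=(17,130,60),hi=(30,255,255)); blobs(im,tool,.03,lo=(3,100,40),hi=(16,255,255))
```

```text
9.0667 (array([0.48751986, 0.08759158, 0.30791399]), array([ 3.08125930e+00, -6.10874562e-01, -2.41621802e-03])) 0.024086416761811804
[275.5 192. ] [ 260  150   32   86 2498] [0.4885 0.0886] ((0.4873616397380829, 0.08905187994241714), (0.025450684130191803, 0.06978107988834381), 67.52845764160156) tool [-0.0004 -0.0014  0.2159]
[275.3 158.1] [ 214  113  124  121 2753] [0.5031 0.0828] ((0.4880852997303009, 0.08884458988904953), (0.11748942732810974, 0.11603681743144989), 67.52259826660156) tool [ 0.0004 -0.0016  0.2779]
```

{"api": "arm_command", "payload": {
  "increments": [
    {"slide": [0, -0.01, -0.02], "spin": 7, "gripper": 1},
    {"slide": [0, -0.03, -0.04], "spin": 14, "gripper": 1},
    {"slide": [-0.007, -0.05, -0.04], "spin": 21, "gripper": 1},
    {"slide": [-0.014, -0.07, -0.04], "spin": 28, "gripper": 1},
    {"slide": [-0.02, -0.09, -0.04], "spin": 35, "gripper": 1},
    {"slide": [-0.025, -0.11, -0.04], "spin": 42, "gripper": 1},
    {"slide": [-0.027, -0.121, -0.04], "spin": 49, "gripper": 1},
    {"slide": [-0.027, -0.121, -0.04], "spin": 56, "gripper": 1}
  ]
}}

```text
t: 9.78
tool_pos: [0.512, 0.1967, 0.3461]
tool_rot: [-2.458, 1.947, 0.021]
contact_force: [-0.5, -1.2, 0.3]
opening: 0.0853
grip_force: 0.0
```

{"api": "arm_command", "payload": {
  "increments": [
    {"slide": [0, 0, 0], "spin": 7, "gripper": 1},
    {"slide": [0, 0, 0], "spin": 14, "gripper": 1},
    {"slide": [0, 0, 0], "spin": 21, "gripper": 1},
    {"slide": [0, 0, 0], "spin": 21, "gripper": 1},
    {"slide": [0, 0, 0], "spin": 21, "gripper": 1},
    {"slide": [0, 0, 0], "spin": 21, "gripper": 1}
  ]
}}

```text
t: 10.28
tool_pos: [0.5123, 0.0666, 0.3379]
tool_rot: [-2.15, 2.229, 0.077]
contact_force: [0.5, -0.2, -0.0]
opening: 0.0853
grip_force: 0.0
```

Run:
```python
from seg import *
from station import status
im,tool=shot("w8"); print(status.get_obs()["q"].round(3))
R=cv2.Rodrigues(np.array(tool[1]))[0]; print("y ang",np.degrees(np.arctan2(R[1,1],R[0,1])))
blobs(im,tool,.092,lo=(17,130,60),hi=(30,255,255))
for p in ((.5215,.281,.166),(.509,.212,.214),(.509,.212,.190)): print(p,w2p(im,p,tool))
```

```text
10.2833 (array([0.5122744 , 0.06663646, 0.33793946]), array([-2.14996657,  2.22870196,  0.07697905])) 0.36969683645704915
[-0.045 -0.232  1.824  0.063  1.556  3.135]
y ang 177.94963259018368
[304.  187.5] [ 263  162   84   52 2083] [0.4866 0.0872] ((0.48634111881256104, 0.08790460228919983), (0.025489022955298424, 0.07132777571678162), 65.86056518554688) tool [-0.004   0.0254  0.2469]
(0.5215, 0.281, 0.166) [272.73300574 423.94228578]
(0.509, 0.212, 0.214) [286.51309811 414.03681189]
(0.509, 0.212, 0.19) [285.53724191 386.31353318]
```

View pics/w8.png

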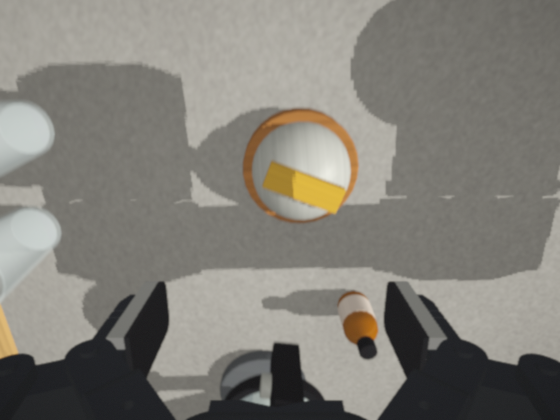

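The blank is balanced (304,187). The last joint came close to its limit there, so I'll turn the other way (a half turn gives the same grasp).

{"api": "arm_command", "payload": {
  "increments": [
    {"slide": [0, 0, 0], "spin": -7, "gripper": 1},
    {"slide": [0, 0, 0], "spin": -14, "gripper": 1},
    {"slide": [0, 0, 0], "spin": -21, "gripper": 1},
    {"slide": [0, 0, 0], "spin": -28, "gripper": 1},
    {"slide": [0, 0, 0], "spin": -35, "gripper": 1},
    {"slide": [0, 0, 0], "spin": -42, "gripper": 1},
    {"slide": [0, 0, 0], "spin": -49, "gripper": 1},
    {"slide": [0, 0, 0], "spin": -56, "gripper": 1}
  ]
}}

```text
t: 11.0
tool_pos: [0.5126, 0.0681, 0.3386]
tool_rot: [-2.931, 0.94, 0.034]
contact_force: [-0.4, 0.8, 0.3]
opening: 0.0854
grip_force: 0.0
```

{"api": "arm_command", "payload": {
  "increments": [
    {"slide": [0, 0, 0], "spin": -7, "gripper": 1},
    {"slide": [0, 0, 0], "spin": -14, "gripper": 1},
    {"slide": [0, 0, 0], "spin": -21, "gripper": 1},
    {"slide": [0, 0, 0], "spin": -28, "gripper": 1},
    {"slide": [0, 0, 0], "spin": -35, "gripper": 1},
    {"slide": [0, 0, 0], "spin": -42, "gripper": 1},
    {"slide": [0, 0, 0], "spin": -49, "gripper": 1},
    {"slide": [0, 0, 0], "spin": -56, "gripper": 1}
  ]
}}

```text
t: 11.67
tool_pos: [0.5125, 0.0681, 0.3386]
tool_rot: [-3.027, -0.546, -0.015]
contact_force: [0.6, -0.6, 0.5]
opening: 0.0853
grip_force: 0.0
```

{"api": "arm_command", "payload": {
  "increments": [
    {"slide": [0, 0, 0], "spin": -7, "gripper": 1},
    {"slide": [0, 0, 0], "spin": -14, "gripper": 1},
    {"slide": [0, 0, 0], "spin": -21, "gripper": 1},
    {"slide": [0, 0, 0], "spin": -28, "gripper": 1},
    {"slide": [0, 0, 0], "spin": -35, "gripper": 1},
    {"slide": [0, 0, 0], "spin": -42, "gripper": 1},
    {"slide": [0, 0, 0], "spin": -49, "gripper": 1},
    {"slide": [0, 0, 0], "spin": -56, "gripper": 1}
  ]
}}

```text
t: 12.33
tool_pos: [0.5125, 0.0681, 0.3386]
tool_rot: [-2.425, -1.91, -0.062]
contact_force: [0.4, -0.6, -0.2]
opening: 0.0854
grip_force: 0.0
```

Run:
```python
from station import status
import cv2,numpy as np
o=status.get_obs();R=cv2.Rodrigues(o["tool_rot"])[0];print(o["t"],o["q"].round(3),o["tool_pos"],np.degrees(np.arctan2(R[1,1],R[0,1])))
```

```text
12.3333 [-0.039 -0.23   1.822  0.067  1.555  0.197] [0.51254592 0.06813414 0.33861244] -13.523733905758041
```

Run:
```python
from seg import *
im,tool=shot("w9")
R=cv2.Rodrigues(np.array(tool[1]))[0];print(R.round(4))
for p in ((.5215,.281,.166),(.509,.212,.214),(.488,.089,.092)): print(p,w2p(im,p,tool),totool(p,tool).round(4))
```

```text
12.3333 (array([0.51254592, 0.06813414, 0.33861244]), array([-2.42534304, -1.91005291, -0.06151228])) 1.4520632010082724
[[ 0.2345  0.9721 -0.002 ]
 [ 0.97   -0.2338  0.0669]
 [ 0.0645 -0.0176 -0.9978]]
(0.5215, 0.281, 0.166) [ 209.23091743 -130.65921567] [ 0.1974 -0.038   0.1864]
(0.509, 0.212, 0.214) [205.02863776 -20.36882569] [ 0.1307 -0.0349  0.134 ]
(0.488, 0.089, 0.092) [249.15581058 188.15077425] [-0.0014 -0.0244  0.2475]
```

{"api": "arm_command", "payload": {
  "increments": [
    {"slide": [0.02, -0.005, 0.001], "spin": -4, "gripper": 1},
    {"slide": [0.05, -0.013, 0.003], "spin": -4, "gripper": 1},
    {"slide": [0.08, -0.021, 0.005], "spin": -4, "gripper": 1},
    {"slide": [0.11, -0.029, 0.007], "spin": -4, "gripper": 1},
    {"slide": [0.13, -0.034, 0.009], "spin": -4, "gripper": 1},
    {"slide": [0.137, -0.036, 0.01], "spin": -4, "gripper": 1},
    {"slide": [0.137, -0.036, 0.01], "spin": -4, "gripper": 1},
    {"slide": [0.137, -0.036, 0.01], "spin": -4, "gripper": 1}
  ]
}}

```text
t: 13.05
tool_pos: [0.5108, 0.2096, 0.339]
tool_rot: [-2.367, -1.988, -0.065]
contact_force: [-0.7, 0.7, 0.9]
opening: 0.0856
grip_force: 0.0
```

{"api": "arm_command", "payload": {
  "increments": [
    {"slide": [0, 0, 0], "spin": 0, "gripper": 1},
    {"slide": [0, 0, 0], "spin": 0, "gripper": 1},
    {"slide": [0, 0, 0], "spin": 0, "gripper": 1}
  ]
}}

```text
t: 13.3
tool_pos: [0.5113, 0.2088, 0.3402]
tool_rot: [-2.368, -1.986, -0.068]
contact_force: [-0.3, -0.7, -0.1]
opening: 0.0854
grip_force: 0.0
```

Run:
```python
from seg import *
im,tool=shot("w10")
R=cv2.Rodrigues(np.array(tool[1]))[0];print(R.round(4))
for p in ((.5215,.281,.166),(.509,.212,.214),(.488,.089,.092)): print(p,w2p(im,p,tool),totool(p,tool).round(4))
```

```text
13.3 (array([0.51130699, 0.20879112, 0.34016565]), array([-2.36848722, -1.98633159, -0.06800854])) 0.0035177454665156634
[[ 0.1741  0.9847  0.0018]
 [ 0.9825 -0.1738  0.0663]
 [ 0.0656 -0.0098 -0.9978]]
(0.5215, 0.281, 0.166) [275.98004149 120.87778955] [ 0.0613 -0.0008  0.1786]
(0.509, 0.212, 0.214) [274.74331582 247.9730309 ] [-0.0055 -0.0016  0.1261]
(0.488, 0.089, 0.092) [277.22729889 327.04298986] [-0.138   0.0003  0.2396]
```

View pics/w10.png

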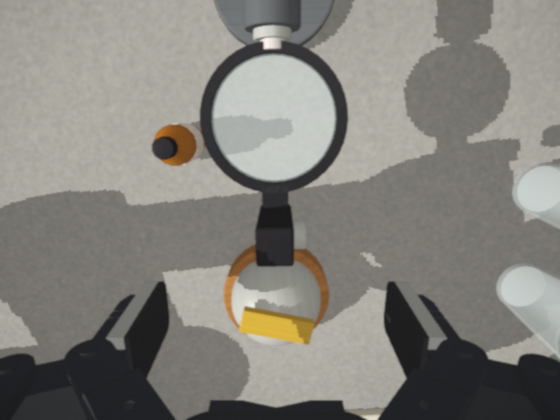

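The wrist view shows the lens centre at (274,116), the handle's top face at (275,250), the button on the far side (300,235), and the balanced blank at (276,326). All agree with the predictions, so I'll descend over the handle.

{"api": "arm_command", "payload": {
  "increments": [
    {"slide": [-0.002, -0.0005, 0.025], "spin": 0, "gripper": 1},
    {"slide": [-0.004, -0.0005, 0.05], "spin": 0, "gripper": 1},
    {"slide": [-0.006, -0.0005, 0.075], "spin": 0, "gripper": 1},
    {"slide": [-0.007, -0.0005, 0.09], "spin": 0, "gripper": 1},
    {"slide": [-0.007, -0.0005, 0.095], "spin": 0, "gripper": 1},
    {"slide": [-0.007, -0.0005, 0.095], "spin": 0, "gripper": 1},
    {"slide": [-0.007, -0.0005, 0.095], "spin": 0, "gripper": 1}
  ]
}}

```text
t: 13.93
tool_pos: [0.5101, 0.2091, 0.2459]
tool_rot: [-2.367, -1.988, -0.07]
contact_force: [0.1, 1.1, -0.4]
opening: 0.0854
grip_force: 0.0
```

{"api": "arm_command", "payload": {
  "increments": [
    {"slide": [0, 0, 0], "spin": 0, "gripper": 0},
    {"slide": [0, 0, 0], "spin": 0, "gripper": -0.2},
    {"slide": [0, 0, 0], "spin": 0, "gripper": -0.3},
    {"slide": [0, 0, 0], "spin": 0, "gripper": -0.4},
    {"slide": [0, 0, 0], "spin": 0, "gripper": -0.5},
    {"slide": [0, 0, 0], "spin": 0, "gripper": -1},
    {"slide": [0, 0, 0], "spin": 0, "gripper": -1},
    {"slide": [0, 0, 0], "spin": 0, "gripper": -1}
  ],
  "newtons": 45
}}

```text
t: 14.6
tool_pos: [0.5098, 0.2093, 0.2464]
tool_rot: [-2.366, -1.991, -0.069]
contact_force: [-3.2, -1.2, 4.5]
opening: 0.0218
grip_force: 45.3
```

{"api": "arm_command", "payload": {
  "increments": [
    {"slide": [-0.004, 0, -0.0003], "spin": 0, "gripper": -1},
    {"slide": [-0.012, 0.0001, -0.0008], "spin": 0, "gripper": -1},
    {"slide": [-0.024, 0.0003, -0.0016], "spin": 0, "gripper": -1},
    {"slide": [-0.036, 0.0004, -0.0024], "spin": 0, "gripper": -1},
    {"slide": [-0.048, 0.0006, -0.0032], "spin": 0, "gripper": -1},
    {"slide": [-0.06, 0.0007, -0.0039], "spin": 0, "gripper": -1},
    {"slide": [-0.07, 0.0008, -0.0046], "spin": 0, "gripper": -1},
    {"slide": [-0.075, 0.0009, -0.0049], "spin": 0, "gripper": -1}
  ]
}}

```text
t: 15.27
tool_pos: [0.4978, 0.1343, 0.2463]
tool_rot: [-2.367, -1.989, -0.072]
contact_force: [-2.0, 3.5, 6.8]
opening: 0.0212
grip_force: 45.9
```

{"api": "arm_command", "payload": {
  "increments": [
    {"slide": [-0.01, 0.0001, -0.0007], "spin": 0, "gripper": -1},
    {"slide": [-0.02, 0.0003, -0.0013], "spin": 0, "gripper": -1},
    {"slide": [-0.03, 0.0004, -0.002], "spin": 0, "gripper": -1},
    {"slide": [-0.042, 0.0005, -0.0028], "spin": 0, "gripper": -1},
    {"slide": [-0.054, 0.0006, -0.0035], "spin": 0, "gripper": -1},
    {"slide": [-0.066, 0.0008, -0.0043], "spin": 0, "gripper": -1},
    {"slide": [-0.075, 0.0009, -0.0049], "spin": 0, "gripper": -1},
    {"slide": [-0.08, 0.001, -0.0053], "spin": 0, "gripper": -1}
  ]
}}

```text
t: 15.93
tool_pos: [0.4852, 0.0557, 0.2462]
tool_rot: [-2.367, -1.989, -0.075]
contact_force: [-0.4, 5.9, 4.9]
opening: 0.0216
grip_force: 45.4
```

{"api": "arm_command", "payload": {
  "increments": [
    {"slide": [-0.008, 0.0001, -0.0005], "spin": 0, "gripper": -1},
    {"slide": [-0.016, 0.0002, -0.001], "spin": 0, "gripper": -1},
    {"slide": [-0.024, 0.0003, -0.0016], "spin": 0, "gripper": -1},
    {"slide": [-0.032, 0.0004, -0.0021], "spin": 0, "gripper": -1},
    {"slide": [-0.038, 0.0005, -0.0025], "spin": 0, "gripper": -1},
    {"slide": [-0.041, 0.0005, -0.0027], "spin": 0, "gripper": -1},
    {"slide": [-0.041, 0.0005, -0.0027], "spin": 0, "gripper": -1},
    {"slide": [-0.041, 0.0005, -0.0027], "spin": 0, "gripper": -1}
  ]
}}

```text
t: 16.6
tool_pos: [0.4788, 0.0157, 0.2461]
tool_rot: [-2.367, -1.989, -0.075]
contact_force: [1.1, 4.2, 3.3]
opening: 0.0213
grip_force: 45.2
```

{"api": "arm_command", "payload": {
  "increments": [
    {"slide": [-0.001, 0, -0.0001], "spin": 0, "gripper": -1},
    {"slide": [-0.002, 0, -0.0001], "spin": 0, "gripper": -1},
    {"slide": [-0.003, 0, -0.0002], "spin": 0, "gripper": -1},
    {"slide": [-0.004, 0, -0.0003], "spin": 0, "gripper": -1},
    {"slide": [-0.005, 0, -0.0003], "spin": 0, "gripper": -1},
    {"slide": [-0.005, 0, -0.0003], "spin": 0, "gripper": -1},
    {"slide": [-0.005, 0, -0.0003], "spin": 0, "gripper": -1}
  ]
}}

```text
t: 17.18
tool_pos: [0.4781, 0.0112, 0.2461]
tool_rot: [-2.366, -1.989, -0.076]
contact_force: [1.5, 6.4, 4.3]
opening: 0.0217
grip_force: 44.8
```

{"api": "arm_command", "payload": {
  "increments": [
    {"slide": [-0.001, 0, 0], "spin": 0, "gripper": -1},
    {"slide": [-0.002, 0, -0.0001], "spin": 0, "gripper": -1},
    {"slide": [-0.003, 0, -0.0002], "spin": 0, "gripper": -1},
    {"slide": [-0.003, 0, -0.0002], "spin": 0, "gripper": -1},
    {"slide": [-0.003, 0, -0.0002], "spin": 0, "gripper": -1}
  ]
}}

```text
t: 17.6
tool_pos: [0.4778, 0.0104, 0.2458]
tool_rot: [-2.362, -1.987, -0.084]
contact_force: [5.1, 17.4, 2.9]
opening: 0.0218
grip_force: 44.2
```

The force jumped to 17 N while the handle hardly moved, so it is at the hard stop. I'll check the lens and the blank.

Run:
```python
from seg import *
from station import status,imaging
im,tool=shot("w11"); o=status.get_obs();print(o["contact_force"],o["grip_force"],o["t"])
blobs(im,tool,.092,lo=(15,100,60),hi=(32,255,255))
s=imaging.get_image("side")["frame"][130:270,150:350]
out=np.zeros((420,790,3),np.uint8);out[:,:430]=im["frame"][:,65:495];out[:252,430:]=cv2.resize(s,(360,252),interpolation=cv2.INTER_CUBIC)
cv2.imwrite("pics/w11c.png",out[:,:,::-1])
```

```text
17.6 (array([0.47783345, 0.01039142, 0.24582184]), array([-2.36249258, -1.98699937, -0.08363887])) 0.003080631551082883
[ 4.61847161 17.04824888  2.76254976] 44.216338098049164 17.65
```

View pics/w11c.png

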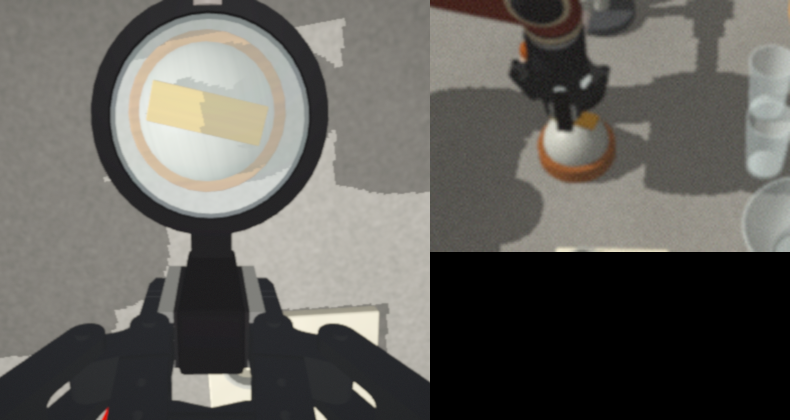

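The blank lies balanced at (207,113), directly under the lens centre (210,113). The handle is pinched at the second stop. I'm handing in.

```bash
python3 -c "
from station import order
print(order.finish_job())"
```

```text
the job is handed in; nothing more can be done
None
```

The job is handed in: the blank is balanced on the stake's crown, and the magnifier is held at its second stop with the lens over it; the hand-in call returned no verdict.

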